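Lock a jar of screws in the bench vise and unscrew its tight lid

TASK

The glass jar of screws stands loose in the open cam-lock vise: swing the vise's lever clockwise all the way over to its locked stop, so that the jaws hold the jar fast. Then grip the jar's tight lid and unscrew it counter-clockwise, about a quarter turn until its lugs run free, without the jar twisting in the jaws. Lift the lid straight off and finish while still holding it in the gripper, level, a couple of centimetres above the open mouth; leave the vise locked and the other things on the bench where they are.

Things in the scene. Friction and masses are not known exactly. Their poses are not given: they have to be found in the camera images.
- vise: grey cam-lock drill-press vise bolted to the bench, 110 mm wide (x), 285 long (y). Origin on the bench below the middle of the jaw opening. Fixed jaw with a rubber V at -y (its back at y = -87), moving jaw with a rubber pad at +y, cam housing and lever beyond it. Bed, on which the jar stands, 22 mm above the bench; jaw tops 67 mm. Low bolt lugs (18 mm) reach to x = -90 and +90
- lever_pivot (a point): point on the vertical axis about which the vise's lever turns, 60 mm above the bench, 110 mm along the vise's +y from its origin
- lever_grip (a point): middle of the lever's upright round black handle, 18 mm in diameter, its axis vertical, 85 mm from the pivot axis. This point is 89 mm above the bench; the handle stands free from 66 to 110 mm above the bench, the flat lever arm is below it
- vise_lever (a joint): lever angle, rad. 0 = open: it points 50 degrees from the vise's +y towards its -x (the robot's side). It grows clockwise seen from above (handle goes outwards, then away from the robot) to the stop, 1.75 = locked. The cam draws the jaw in 8 mm, evenly. It drags (0.3 N m, 4 to 6 N at the handle), stays where it is left, stops hard at both ends
- vise_pad: rubber pad of the moving jaw, 62 mm wide, 38 tall, spring-backed (gives up to 4 mm); locked, it presses the jar into the V with about 30 N. With the vise open it stands 1 to 4 mm clear of the jar, which is then loose and would turn together with its lid
- jar: round glass jar of wood screws, about 0.5 kg, 66 mm in diameter up to 80 mm height, with a narrower neck, standing upright in the vise. Origin at the centre of its foot, z up, x turns with the jar. Its rim, topped by a springy rubber seal ring, is 103 mm above the origin (105 with the lid off)
- jar_label (a point): middle of the paper label on the jar's side, 60 mm above the jar's foot, 33 mm from its axis: shows whether the jar twists in the jaws
- lid: plain steel twist-off lid, 62 mm outside diameter, 20 tall, 45 g. Origin at the centre of its lower edge, z up; screwed on, it is 86 mm above the jar's foot. Three lugs under short beads on the neck, pushed up by the seal (18 N): about 0.5 N m to turn. Counter-clockwise from above, free to lift after about 65 degrees, blocked at about 93; not before. Lugs clear the rim 20 mm higher
- spare_jar: a second, shorter closed glass jar, 62 mm across and 85 mm tall, standing beyond the vise's fixed jaw; leave it alone. Origin at its underside
- spray_can: bare metal spray can, 60 mm across and 175 mm tall, standing behind the vise; leave it alone. Origin at its underside
- screwdriver: screwdriver about 190 mm long lying on the bench on the robot's side of the vise; leave it alone. Origin at its underside
- wrench: flat steel wrench 180 mm long lying behind the lever end of the vise; leave it alone. Origin at its underside
- hammer: hammer 280 mm long lying on the left of the bench; leave it alone. Origin at its underside
- tape_measure: tape measure, a grey box 68 x 36 x 60 mm standing behind the vise; leave it alone. Origin at its underside
- masking_tape: roll of masking tape, 84 mm across and 24 mm tall, lying on the robot's side of the vise; leave it alone. Origin at its underside
- paint_tin: closed metal paint tin, 84 mm across and 90 mm tall, on the left; leave it alone. Origin at its underside
Not all that is in view belongs to the job. Leave any purple look-alike of the lid alone. Leave any orange look-alike of the jar alone.

How it is judged:
On the way, in this order (a step that is already met when the one before it is completed fails the run):
1. the lever is swung over to its locked stop and the jaws grip the jar, with the lid still screwed on (value of joint vise_lever above 1.5 rad and contact force between vise_pad and jar above 8 N and angle between the x axis of lid and the x axis of jar, either way round below 0.5 rad and z of lid in the frame of jar below 0.09 m), for 0.2 s.
2. with the jar held, the lid is turned free on its thread, still down on the neck (value of joint vise_lever above 1.5 rad and contact force between vise_pad and jar above 8 N and angle between the x axis of lid and the x axis of jar, either way round above 1.1 rad and z of lid in the frame of jar below 0.094 m), for 0.05 s.
3. the lid is lifted clear of the jar's rim in the gripper (z of lid in the frame of jar above 0.106 m and contact force between lid and the fingers above 1 N and contact force between lid and jar below 0.1 N), for 0.1 s.
At the end, for the whole second after the job is handed in: Lever within 0.25 rad of its locked stop, pad gripping the jar (over 8 N); jar upright on the bed; lid held by the fingers, off the jar, at rest, level within 0.2 rad, centred over the jar within 20 mm, its lower edge 4 to 62 mm above the screwed-down rim height (103 mm above the jar's foot) (value of joint vise_lever above 1.5 rad and contact force between vise_pad and jar above 8 N and z of lid in the frame of jar between 0.107 and 0.165 m and horizontal distance between lid and jar below 0.02 m and angle between lid's own z axis and vertical below 0.2 rad and contact force between lid and the fingers above 1 N and contact force between lid and jar below 0.1 N and linear speed of lid below 0.02 m/s and angle between jar's own z axis and vertical below 0.1 rad and height (world z) of jar below 0.03 m); the arm keeps its last pose, push and grip.
It fails at once if the jar twists in the jaws or is lifted (its label moves more than 20 mm) (distance of jar_label from where it was at the start of the episode above 0.02 m).
It fails at once if a bystander is disturbed (moved more than 30 mm) (distance of any of spare_jar, spray_can, screwdriver, wrench, hammer, tape_measure, masking_tape, paint_tin from where it was at the start of the episode above 0.03 m).
It also fails if it takes over 54 s, if anything falls off the work surface, if the arm or the gripper's body presses on something with over 40 N, if the wrist force passes 120 N, or if a joint passes its speed limit or range.

ROBOT

A 6-joint arm with a two-finger parallel gripper is mounted at the origin on the work surface. World frame = base frame: x ahead of the robot, y to its left, z up, the work surface at z = 0. Lengths are in m, angles in rad, forces in N, time in s.
With the tool pointing down it reaches from about 0.35 to 0.775 m from the base axis. Payload 7.3 kg.
Tool frame: the origin (TCP) lies midway between the tips of the shut fingers; the grasp point (between the pads) lies 19 mm behind it; z points along the fingers, y is the line along which they close (so a half turn about z gives the same grasp; the last joint's range is limited). The gripper opens to 92 mm and grips with 3 to 60 N. Pads are 19 mm wide; open, the fingers measure 130 mm over their backs; the gripper's body (75 mm by 190 mm) begins 47 mm behind the grasp point.
Start: joints at [1.081, 0.342, 1.524, -0, 1.275, -0.146], TCP at [0.177, 0.494, 0.227] pointing down, gripper open.
Joint ranges: [-2.53, 2.53], [-0.77, 2.02], [0.04, 2.7], [-1, 4.14], [0.28, 2.66], [-3.11, 3.11]. Speed limits (rad/s): [2.57, 2.57, 3.14, 3.14, 3.14, 3.14].

INTERFACE

Orientations are given as [roll, pitch, yaw] about the fixed x, y, z axes, in that order (R = Rz(yaw) Ry(pitch) Rx(roll)).
In Python, from cell import robot, read_camera, camera_params, nets gives the robot as it stands. The module is installed in compiled form; this text tells all that it offers.
- The arm moves only by the tool step_arm, never from a script. Its argument "steps" is a list of rows, each an object of numbers: "x", "y", "z": the shift along the tool's x, y, z as a fraction of full scale; "rx", "ry", "rz": the turn, a rotation vector about the tool's x, y, z as a fraction of full scale; "claw": the opening, from -1 (shut) to 1 (fully open). In form: [{"x": .., "y": .., "z": .., "rx": .., "ry": .., "rz": .., "claw": ..}, ...]. A call has 1 to 12 rows; each row is the pose to reach, as a shift and turn from the pose commanded when the call began, along the tool's axes at that moment; what a row does not reach only later rows make up. Full scale, the value 1, is 750 mm for a shift and pi/4 rad for a turn. A row lasts 1/12 s, in which the tool goes at most 41.7 mm and 7.16 degrees, less where a joint would pass 70% of its speed; a pose out of reach is approached as far as the arm can. A call with a number of a shift or a turn outside -1 to 1 is refused whole. A call with a gripper value outside its range is refused whole. The fingers move at their own pace and stop on an object; "squeeze" is the grip in N (left out, the last holds). Time passes only in rows, so rows that repeat a pose let the fingers close. It gives the time, the measured TCP pose, the force, the opening and the grip force at its end, in the units of the state.
- robot.observe(): the state, without advancing time (a new reading comes with each control period).
- read_camera(name): name is "scene" or "top"; returns (picture, depth): 480x640x3 uint8, blue, green, red; 480x640 float32, m along the optical axis (not along the pixel's ray), 0 where there is no reading.
- camera_params(name): a dict with "fx", "fy", "cx", "cy" (pixels), "R" (3x3) and "t" (3): a world point X has camera coordinates R X + t. Camera axes: x right, y down, z forward; pixel columns grow to the right and rows downward; lengths in m; the calibration is good to about 2 mm. A picture is of the moment at which its call begins. camera_params takes no time and is no camera call.
- robot.hand_in(): hands the job in; it is judged then, once.
Trained networks look in the newest picture that a camera, given by its name, has taken for a name from the list of things; names that differ only in an ending like _2 or _b are one class to them, and where a whole thing is asked for, a point or a joint stands for the part that bears it (a point fixed in the world has none). Each returns a list of dicts, best first, with "conf" (0 to 1); they miss things now and then, are a little off and sometimes report something else, mostly with a low value. They report only what shows in the picture. A call takes as long as a camera call. They do not tell look-alikes from the thing itself.
- nets.masks_of(camera, query): "region" (480x640 bool, what is visible of it) and "box" ([left, top, right, bottom] in pixels, round what is visible of it).
- nets.landmark_of(camera, query): "pixel" ([row, column] in pixels: a listed point, or the origin of a listed thing).
The state is a dict: "time": time; "qpos": joint angles; "qvel": joint speeds; "joint_efforts": joint torques, N m; "tool_pos": TCP position; "tool_rot": TCP orientation; "contact_force": force on the tool from outside, world axes, zero at the start; "torque": the same for the moment, N m; "opening": finger opening in m; "grip_force": force on a finger pad.
Only numpy, scipy, OpenCV 4.12 (cv2) and the standard library are available. Lean on these libraries where they do the work, as an engineer would, in place of code of your own. Each camera call takes 0.05 s, during which the arm holds its last target. There are 200 camera calls.

## Working session

There is one attempt and no reset: what is moved stays moved. The work goes in short steps, Python scripts to look and compute and a tool call to move; the robot and the scene stay as the last step left them, time stands still between calls to the robot, and variables do not carry over. Pictures are saved under pics/ and viewed, at most 10 in all, crops included, and the job is handed in when it is done.

Besides the shell and the picture viewer there is one more tool, called after "Request:" as name(argument=value, ...) on one line, values as JSON. step_arm: Moves the arm, as the interface text tells. Its arguments: {"type":"object","properties":{"steps":{"type":"array","items":{"type":"object","properties":{"x":{"type":"number","minimum":-1,"maximum":1},"y":{"type":"number","minimum":-1,"maximum":1},"z":{"type":"number","minimum":-1,"maximum":1},"rx":{"type":"number","minimum":-1,"maximum":1},"ry":{"type":"number","minimum":-1,"maximum":1},"rz":{"type":"number","minimum":-1,"maximum":1},"claw":{"type":"number"}}}},"squeeze":{"type":"number"}},"required":["steps"]}

```bash
mkdir -p pics
cat > h.py <<'E'
import numpy as np, cv2
from cell import robot, read_camera, camera_params, nets
def ray(c,px):
    p=camera_params(c);R=np.array(p["R"]);t=np.array(p["t"])
    r,cc=px
    d=R.T@np.array([(cc-p["cx"])/p["fx"],(r-p["cy"])/p["fy"],1.]); return -R.T@t,d
def atz(c,px,z):
    o,d=ray(c,px); return o+d*(z-o[2])/d[2]
def cloud(c,dep):
    p=camera_params(c);R=np.array(p["R"]);t=np.array(p["t"])
    v,u=np.mgrid[:480,:640]
    P=np.stack([(u-p["cx"])/p["fx"]*dep,(v-p["cy"])/p["fy"]*dep,dep],-1)
    return (P-t)@R
E
cat > a.py <<'E'
from h import *
np.set_printoptions(precision=4,suppress=True)
for c in("top","scene"):
    im,d=read_camera(c); cv2.imwrite(f"pics/{c}0.png",im); np.save(f"{c}0.npy",d); W=cloud(c,d)
    print(c,camera_params(c)["fx"],ray(c,(240,320)))
    for q,z in(("lever_grip",.089),("lever_pivot",.06),("lid",.108),("jar",.022),("vise",0),("jar_label",.082)):
        for r in nets.landmark_of(c,q)[:3]:
            print(q,round(r["conf"],2),np.round(r["pixel"]),atz(c,r["pixel"],z))
    for q in("lid","vise_lever","spare_jar","spray_can"):
        for r in nets.masks_of(c,q)[:3]:
            w=W[r["region"]&(d>0)]; print("mask",q,round(r["conf"],2),r["box"],np.median(w,0),np.percentile(w[:,2],95))
print(robot.observe())
E
python3 a.py
```

```text
top 457.7878189680855 (array([0.3843, 0.063 , 0.8922]), array([ 0.1794,  0.0581, -0.9822]))
lever_pivot 0.81 [231. 385.] [ 0.5556 -0.0067  0.06  ]
lid 0.98 [145. 349.] [0.703  0.0619 0.108 ]
lid 0.96 [154. 403.] [ 0.6857 -0.0351  0.108 ]
lid 0.85 [227. 455.] [ 0.555  -0.1245  0.108 ]
jar 0.81 [236. 440.] [ 0.5547 -0.1165  0.022 ]
jar 0.8 [349. 489.] [ 0.3461 -0.2005  0.022 ]
vise 0.57 [241. 440.] [ 0.5494 -0.1205  0.    ]
jar_label 0.94 [357. 483.] [ 0.3344 -0.1724  0.082 ]
jar_label 0.8 [214. 442.] [ 0.5839 -0.1079  0.082 ]
jar_label 0.47 [178. 445.] [ 0.6511 -0.1144  0.082 ]
mask lid 0.87 [435.0, 204.5, 474.2, 247.1] [ 0.5524 -0.1178  0.1268] 0.12930081195633158
mask lid 0.62 [385.9, 135.0, 414.7, 167.1] [ 0.7302 -0.0381  0.0186] 0.02127822432145766
mask lid 0.56 [332.3, 128.5, 363.3, 161.6] [0.7401 0.0656 0.0184] 0.021113174861307375
mask vise_lever 0.88 [344.9, 220.3, 397.5, 266.2] [0.5408 0.0112 0.067 ] 0.10918885686112965
mask spare_jar 0.77 [520.7, 202.5, 573.1, 245.1] [ 0.5675 -0.2972  0.0813] 0.08633712093237685
mask spray_can 0.63 [504.7, 121.8, 579.4, 189.8] [ 0.6773 -0.26
[... 1223 characters left out ...]
.3162  0.064 ] 0.0862514630152633
mask spray_can 0.65 [193.4, 333.1, 246.6, 422.2] [ 0.7086 -0.291   0.1377] 0.1756587178041279
mask spray_can 0.56 [425.2, 164.6, 466.8, 217.5] [0.6361 0.3884 0.0702] 0.0902838927842715
{'time': 1.1, 'qpos': array([ 1.081 ,  0.342 ,  1.5241, -0.    ,  1.2754, -0.146 ]), 'qvel': array([-0.0003, -0.0011, -0.0007, -0.0007,  0.0007,  0.0004]), 'joint_efforts': array([  0.0006, -43.1156, -24.4485,   0.0718,   0.0484,  -0.    ]), 'tool_pos': array([0.177 , 0.4943, 0.2268]), 'tool_rot': array([3.1415, 0.    , 2.7978]), 'contact_force': array([-0.1794,  0.1881,  0.193 ]), 'torque': array([-0.0331,  0.0444,  0.0359]), 'grip_force': 0.0, 'opening': 0.09182324833367259}
```

```bash
cat > b.py <<'E'
from h import *
np.set_printoptions(precision=4,suppress=True)
for c in("top","scene"):
    d=np.load(f"{c}0.npy");W=cloud(c,d).reshape(-1,3)
    def sel(x,y,r,z0,z1):
        return W[(np.hypot(W[:,0]-x,W[:,1]-y)<r)&(W[:,2]>z0)&(W[:,2]<z1)]
    for n,(x,y,r,z0,z1) in dict(lid=(.555,-.12,.05,.122,.134),handle=(.506,.052,.025,.105,.115),spare=(.57,-.3,.05,.08,.09),can=(.69,-.27,.06,.165,.18)).items():
        w=sel(x,y,r,z0,z1)
        if len(w)>3: print(c,n,len(w),w.min(0),w.max(0),"circ",cv2.minEnclosingCircle(w[:,:2].astype(np.float32)))
    w=sel(.56,-.06,.2,.060,.0685)[:,:2]; print("jawtops",cv2.minAreaRect(w.astype(np.float32)))
E
python3 b.py
```

```text
top lid 1042 [ 0.5236 -0.1508  0.122 ] [ 0.5858 -0.0886  0.1319] circ ((0.5552897453308105, -0.11925677210092545), 0.0318201445043087)
top handle 82 [0.4932 0.0429 0.1061] [0.5093 0.0602 0.1126] circ ((0.5011929273605347, 0.05152367055416107), 0.00879282783716917)
top spare 759 [ 0.5462 -0.3354  0.0802] [ 0.5993 -0.2805  0.0884] circ ((0.5734764337539673, -0.30828747153282166), 0.02811814472079277)
top can 969 [ 0.6614 -0.3066  0.1651] [ 0.716  -0.2494  0.1778] circ ((0.6884629726409912, -0.2782757878303528), 0.029074054211378098)
jawtops ((0.5996037721633911, -0.06864386796951294), (0.20849347114562988, 0.27474334836006165), 3.042239189147949)
scene lid 733 [ 0.5256 -0.1524  0.122 ] [ 0.5866 -0.0899  0.1313] circ ((0.5562726855278015, -0.12152951955795288), 0.0318521223962307)
scene handle 53 [0.493  0.0397 0.105 ] [0.5119 0.0582 0.1116] circ ((0.5029864311218262, 0.04804806038737297), 0.0103019829839468)
scene spare 759 [ 0.5477 -0.338   0.0802] [ 0.6021 -0.2836  0.0888] circ ((0.5744369029998779, -0.31094810366630554), 0.027954086661338806)
scene can 1090 [ 0.6628 -0.3092  0.165 ] [ 0.719  -0.2526  0.1779] circ ((0.690902054309845, -0.28043076395988464), 0.02907576970756054)
jawtops ((0.5457354187965393, -0.1079191267490387), (0.1971612423658371, 0.2886652946472168), 47.304683685302734)
```

View pics/top0.png

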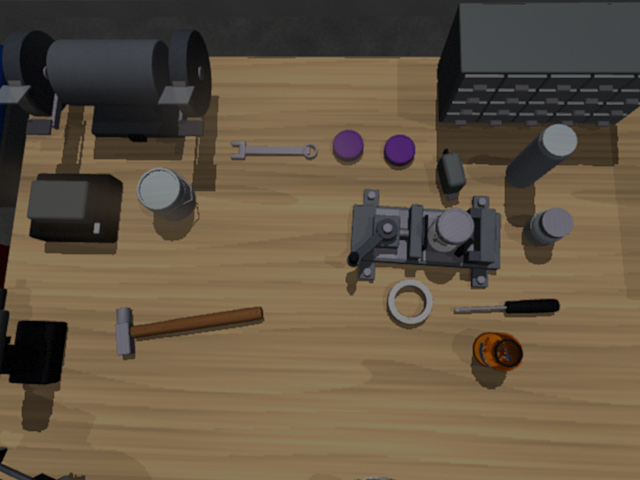

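View pics/scene0.png

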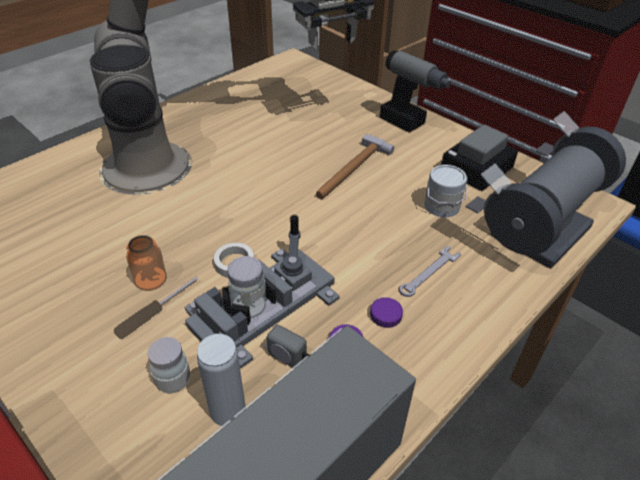

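Top picture: the jar lid is at about (455,227), the lever hub at (387,230) and the handle at (354,258). The purple look-alikes are at (348,145) and (400,150), the orange jar at (498,350). The scene picture agrees: lid at (246,271), handle at (294,228). The lid height of 0.128 m matches the sizes given.

```bash
cat >> h.py <<'E'
from scipy.spatial.transform import Rotation as Ro
def goto(x,y,z,yaw):
    s=robot.observe(); R=Ro.from_euler("xyz",s["tool_rot"])
    T=Ro.from_euler("xyz",[np.pi,0,yaw])
    print("shift",np.round(R.inv().apply(np.array([x,y,z])-s["tool_pos"])/.75,4),"turn",np.round((R.inv()*T).as_rotvec()/(np.pi/4),4))
E
python3 - <<'E'
from h import *
np.set_printoptions(precision=4,suppress=True)
L=[atz("top",p,.02)[:2] for p in((195,370),(202,481),(272,368),(280,480))]
print(L); v=(L[0]-L[1]+L[2]-L[3]); print("yaw deg",np.degrees(np.arctan2(-v[0],v[1])))
H=np.array([.502,.05])
for th in(-6,-4,-2,0,2):
    a=np.radians(140+th); P=H-.085*np.array([np.cos(a),np.sin(a)]); t=np.radians(th)
    print(th,P,P-.11*np.array([-np.sin(t),np.cos(t)]))
goto(.502,.05,.2,np.pi/2)
E
```

```text
[array([0.6352, 0.0187]), array([ 0.624 , -0.1963]), array([0.4831, 0.0212]), array([ 0.4722, -0.1893])]
yaw deg -2.968682349447475
-6 [ 0.561  -0.0111] [ 0.5495 -0.1205]
-4 [ 0.5631 -0.009 ] [ 0.5555 -0.1188]
-2 [ 0.5652 -0.0069] [ 0.5613 -0.1168]
0 [ 0.5671 -0.0046] [ 0.5671 -0.1146]
2 [ 0.569  -0.0023] [ 0.5728 -0.1123]
shift [-0.6077 -0.4117  0.0356] turn [ 0.0002 -0.0001  1.5623]
```

Request:
step_arm(steps=[{"x":-0.608,"y":-0.412,"z":0.036,"rz":1,"claw":0.2},{"x":-0.608,"y":-0.412,"z":0.036,"rz":1,"claw":0.2},{"x":-0.608,"y":-0.412,"z":0.036,"rz":1,"claw":0.2},{"x":-0.608,"y":-0.412,"z":0.036,"rz":1,"claw":0.2},{"x":-0.608,"y":-0.412,"z":0.036,"rz":1,"claw":0.2},{"x":-0.608,"y":-0.412,"z":0.036,"rz":1,"claw":0.2},{"x":-0.608,"y":-0.412,"z":0.036,"rz":1,"claw":0.2},{"x":-0.608,"y":-0.412,"z":0.036,"rz":1,"claw":0.2},{"x":-0.608,"y":-0.412,"z":0.036,"rz":1,"claw":0.2},{"x":-0.608,"y":-0.412,"z":0.036,"rz":1,"claw":0.2},{"x":-0.608,"y":-0.412,"z":0.036,"rz":1,"claw":0.2},{"x":-0.608,"y":-0.412,"z":0.036,"rz":1,"claw":0.2}])

```text
$.steps[0]: bad value
```

```bash
python3 -c "
from h import *
goto(.502,.05,.2,np.pi/2)"
```

```text
shift [-0.6077 -0.4117  0.0356] turn [ 2.0000e-04 -1.0000e-04  1.5623e+00]
```

Request:
step_arm(steps=[{"x":-0.608,"y":-0.412,"z":0.036,"rx":0.0,"ry":0.0,"rz":0.78,"claw":0.2},{"x":-0.608,"y":-0.412,"z":0.036,"rx":0.0,"ry":0.0,"rz":0.78,"claw":0.2},{"x":-0.608,"y":-0.412,"z":0.036,"rx":0.0,"ry":0.0,"rz":0.78,"claw":0.2},{"x":-0.608,"y":-0.412,"z":0.036,"rx":0.0,"ry":0.0,"rz":0.78,"claw":0.2},{"x":-0.608,"y":-0.412,"z":0.036,"rx":0.0,"ry":0.0,"rz":0.78,"claw":0.2},{"x":-0.608,"y":-0.412,"z":0.036,"rx":0.0,"ry":0.0,"rz":0.78,"claw":0.2},{"x":-0.608,"y":-0.412,"z":0.036,"rx":0.0,"ry":0.0,"rz":0.78,"claw":0.2},{"x":-0.608,"y":-0.412,"z":0.036,"rx":0.0,"ry":0.0,"rz":0.78,"claw":0.2},{"x":-0.608,"y":-0.412,"z":0.036,"rx":0.0,"ry":0.0,"rz":0.78,"claw":0.2},{"x":-0.608,"y":-0.412,"z":0.036,"rx":0.0,"ry":0.0,"rz":0.78,"claw":0.2},{"x":-0.608,"y":-0.412,"z":0.036,"rx":0.0,"ry":0.0,"rz":0.78,"claw":0.2},{"x":-0.608,"y":-0.412,"z":0.036,"rx":0.0,"ry":0.0,"rz":0.78,"claw":0.2}])

```text
time: 2.1
tool_pos: [0.4727, 0.0892, 0.2024]
tool_rot: [3.141, 0.0, 2.185]
contact_force: [0.9, 0.7, 0.1]
opening: 0.0553
grip_force: 0.0
```

```bash
python3 -c "
from h import *
goto(.502,.05,.2,np.pi/2)"
```

```text
shift [-0.0653  0.0018  0.0032] turn [ 0.0009 -0.      0.7819]
```

Request:
step_arm(steps=[{"x":-0.065,"y":0.002,"z":0.003,"rx":0.0,"ry":0.0,"rz":0.78,"claw":0.2},{"x":-0.065,"y":0.002,"z":0.003,"rx":0.0,"ry":0.0,"rz":0.78,"claw":0.2},{"x":-0.065,"y":0.002,"z":0.003,"rx":0.0,"ry":0.0,"rz":0.78,"claw":0.2},{"x":-0.065,"y":0.002,"z":0.003,"rx":0.0,"ry":0.0,"rz":0.78,"claw":0.2},{"x":-0.065,"y":0.002,"z":0.003,"rx":0.0,"ry":0.0,"rz":0.78,"claw":0.2},{"x":-0.065,"y":0.002,"z":0.003,"rx":0.0,"ry":0.0,"rz":0.78,"claw":0.2},{"x":-0.065,"y":0.002,"z":0.003,"rx":0.0,"ry":0.0,"rz":0.78,"claw":0.2},{"x":-0.065,"y":0.002,"z":0.003,"rx":0.0,"ry":0.0,"rz":0.78,"claw":0.2}])

```text
time: 2.77
tool_pos: [0.5011, 0.0523, 0.2]
tool_rot: [3.141, -0.0, 1.576]
contact_force: [-0.1, -0.7, -0.6]
opening: 0.0551
grip_force: 0.0
```

```bash
python3 -c "
from h import *
goto(.502,.05,.078,np.pi/2)"
```

```text
shift [-0.0031  0.0012  0.1627] turn [ 0.0002 -0.0001  0.0068]
```

Request:
step_arm(steps=[{"x":-0.003,"y":0.001,"z":0.04,"rx":0.0,"ry":0.0,"rz":0.007,"claw":0.2},{"x":-0.003,"y":0.001,"z":0.08,"rx":0.0,"ry":0.0,"rz":0.007,"claw":0.2},{"x":-0.003,"y":0.001,"z":0.12,"rx":0.0,"ry":0.0,"rz":0.007,"claw":0.2},{"x":-0.003,"y":0.001,"z":0.15,"rx":0.0,"ry":0.0,"rz":0.007,"claw":0.2},{"x":-0.003,"y":0.001,"z":0.163,"rx":0.0,"ry":0.0,"rz":0.007,"claw":0.2},{"x":-0.003,"y":0.001,"z":0.163,"rx":0.0,"ry":0.0,"rz":0.007,"claw":0.2},{"x":-0.003,"y":0.001,"z":0.163,"rx":0.0,"ry":0.0,"rz":0.007,"claw":0.2},{"x":-0.003,"y":0.001,"z":0.163,"rx":0.0,"ry":0.0,"rz":0.007,"claw":-1.0},{"x":-0.003,"y":0.001,"z":0.163,"rx":0.0,"ry":0.0,"rz":0.007,"claw":-1.0},{"x":-0.003,"y":0.001,"z":0.163,"rx":0.0,"ry":0.0,"rz":0.007,"claw":-1.0},{"x":-0.003,"y":0.001,"z":0.163,"rx":0.0,"ry":0.0,"rz":0.007,"claw":-1.0},{"x":-0.003,"y":0.001,"z":0.163,"rx":0.0,"ry":0.0,"rz":0.007,"claw":-1.0}], squeeze=25)

```text
time: 3.77
tool_pos: [0.5021, 0.05, 0.0783]
tool_rot: [3.14, -0.0, 1.567]
contact_force: [0.3, 0.6, -0.1]
opening: 0.0266
grip_force: 0.0
```

Run:
```python
from h import *
np.set_printoptions(precision=4,suppress=True)
s=robot.observe(); print(s["opening"],s["grip_force"],s["contact_force"])
P=np.array([.5636,-.008]); p=s["tool_pos"]; R=Ro.from_euler("xyz",s["tool_rot"])
v=p[:2]-P; r=.085; print(np.hypot(*v)); a0=np.arctan2(v[1],v[0]); print(np.degrees(a0))
for k in np.arange(5,106,5):
    a=a0-np.radians(k); q=np.r_[P+r*np.array([np.cos(a),np.sin(a)]),.078]
    print(k,R.inv().apply(q-p)/.75)
```

```text
0.02655894667843232 0.0 [ 0.3047  0.603  -0.0534]
0.08451378916140254
136.6782805769758
5 [0.0074 0.0066 0.0004]
10 [0.0136 0.0142 0.0004]
15 [0.0192 0.0224 0.0004]
20 [0.0241 0.031  0.0004]
25 [0.0281 0.04   0.0005]
30 [0.0314 0.0493 0.0005]
35 [0.0339 0.0589 0.0005]
40 [0.0355 0.0687 0.0005]
45 [0.0363 0.0785 0.0005]
50 [0.0362 0.0884 0.0005]
55 [0.0352 0.0983 0.0005]
60 [0.0334 0.108  0.0005]
65 [0.0307 0.1175 0.0005]
70 [0.0272 0.1267 0.0006]
75 [0.0229 0.1357 0.0006]
80 [0.0179 0.1442 0.0006]
85 [0.0122 0.1522 0.0006]
90 [0.0057 0.1597 0.0006]
95 [-0.0013  0.1666  0.0006]
100 [-0.009   0.1729  0.0006]
105 [-0.0172  0.1785  0.0006]
```

Radius and angle agree with the model. Finish closing the fingers.

Request:
step_arm(steps=[{"x":0.0,"y":0.0,"z":0.0,"rx":0.0,"ry":0.0,"rz":0.0,"claw":-1.0},{"x":0.0,"y":0.0,"z":0.0,"rx":0.0,"ry":0.0,"rz":0.0,"claw":-1.0},{"x":0.0,"y":0.0,"z":0.0,"rx":0.0,"ry":0.0,"rz":0.0,"claw":-1.0},{"x":0.0,"y":0.0,"z":0.0,"rx":0.0,"ry":0.0,"rz":0.0,"claw":-1.0}], squeeze=25)

```text
time: 4.1
tool_pos: [0.502, 0.05, 0.078]
tool_rot: [3.141, -0.0, 1.567]
contact_force: [-0.2, 0.1, 3.5]
opening: 0.0176
grip_force: 25.0
```

Request:
step_arm(steps=[{"x":0.0074,"y":0.0066,"z":0.0,"rx":0.0,"ry":0.0,"rz":0.0,"claw":-1.0},{"x":0.0136,"y":0.0142,"z":0.0,"rx":0.0,"ry":0.0,"rz":0.0,"claw":-1.0},{"x":0.0192,"y":0.0224,"z":0.0,"rx":0.0,"ry":0.0,"rz":0.0,"claw":-1.0},{"x":0.0241,"y":0.031,"z":0.0,"rx":0.0,"ry":0.0,"rz":0.0,"claw":-1.0},{"x":0.0281,"y":0.04,"z":0.0,"rx":0.0,"ry":0.0,"rz":0.0,"claw":-1.0},{"x":0.0314,"y":0.0493,"z":0.0,"rx":0.0,"ry":0.0,"rz":0.0,"claw":-1.0},{"x":0.0339,"y":0.0589,"z":0.0,"rx":0.0,"ry":0.0,"rz":0.0,"claw":-1.0},{"x":0.0355,"y":0.0687,"z":0.0,"rx":0.0,"ry":0.0,"rz":0.0,"claw":-1.0},{"x":0.0363,"y":0.0785,"z":0.0,"rx":0.0,"ry":0.0,"rz":0.0,"claw":-1.0},{"x":0.0362,"y":0.0884,"z":0.0,"rx":0.0,"ry":0.0,"rz":0.0,"claw":-1.0},{"x":0.0362,"y":0.0884,"z":0.0,"rx":0.0,"ry":0.0,"rz":0.0,"claw":-1.0}])

```text
time: 5.02
tool_pos: [0.5678, 0.0787, 0.0775]
tool_rot: [-3.139, -0.003, 1.567]
contact_force: [-1.7, 7.3, 3.9]
opening: 0.0172
grip_force: 25.0
```

```bash
cat > l.py <<'E'
from h import *
np.set_printoptions(precision=4,suppress=True)
s=robot.observe(); print(s["opening"],s["grip_force"],s["contact_force"])
im,d=read_camera("scene"); W=cloud("scene",d).reshape(-1,3)
for q in("lever_grip","jar_label"):
    for r in nets.landmark_of("scene",q)[:2]: print(q,r["conf"],atz("scene",r["pixel"],.089 if q[0]=="l" else .082))
P=np.array([.5636,-.008]); p=s["tool_pos"]; R=Ro.from_euler("xyz",s["tool_rot"])
v=p[:2]-P; r=.085; print(p,np.hypot(*v)); a0=np.arctan2(v[1],v[0]); print(np.degrees(a0))
for k in np.arange(5,66,5):
    a=a0-np.radians(k); q=np.r_[P+r*np.array([np.cos(a),np.sin(a)]),.078]
    print(k,R.inv().apply(q-p)/.75)
E
python3 l.py
```

```text
0.01720153595518419 24.997813403606415 [-1.7169  7.2858  3.9433]
lever_grip 0.75 [0.562  0.0792 0.089 ]
lever_grip 0.46 [ 0.7253 -0.1766  0.089 ]
jar_label 0.82 [ 0.3539 -0.185   0.082 ]
jar_label 0.67 [ 0.5885 -0.1106  0.082 ]
[0.5678 0.0787 0.0775] 0.08677602337421804
87.23282579237329
5 [-0.0032  0.0097 -0.0007]
10 [-0.005   0.0195 -0.0007]
15 [-0.0075  0.029  -0.0007]
20 [-0.0109  0.0383 -0.0008]
25 [-0.0151  0.0473 -0.0008]
30 [-0.02    0.0558 -0.0008]
35 [-0.0257  0.0639 -0.0009]
40 [-0.0321  0.0715 -0.0009]
45 [-0.0391  0.0785 -0.0009]
50 [-0.0466  0.0848 -0.001 ]
55 [-0.0547  0.0905 -0.001 ]
60 [-0.0633  0.0955 -0.001 ]
65 [-0.0723  0.0996 -0.0011]
```

Request:
step_arm(steps=[{"x":-0.001,"y":0.0097,"z":0.0,"rx":0.0,"ry":0.0,"rz":0.0,"claw":-1.0},{"x":-0.003,"y":0.0195,"z":0.0,"rx":0.0,"ry":0.0,"rz":0.0,"claw":-1.0},{"x":-0.006,"y":0.029,"z":0.0,"rx":0.0,"ry":0.0,"rz":0.0,"claw":-1.0},{"x":-0.0095,"y":0.0383,"z":0.0,"rx":0.0,"ry":0.0,"rz":0.0,"claw":-1.0},{"x":-0.014,"y":0.0473,"z":0.0,"rx":0.0,"ry":0.0,"rz":0.0,"claw":-1.0},{"x":-0.019,"y":0.0558,"z":0.0,"rx":0.0,"ry":0.0,"rz":0.0,"claw":-1.0},{"x":-0.025,"y":0.0639,"z":0.0,"rx":0.0,"ry":0.0,"rz":0.0,"claw":-1.0},{"x":-0.031,"y":0.0715,"z":0.0,"rx":0.0,"ry":0.0,"rz":0.0,"claw":-1.0},{"x":-0.038,"y":0.0785,"z":0.0,"rx":0.0,"ry":0.0,"rz":0.0,"claw":-1.0},{"x":-0.042,"y":0.082,"z":0.0,"rx":0.0,"ry":0.0,"rz":0.0,"claw":-1.0},{"x":-0.042,"y":0.082,"z":0.0,"rx":0.0,"ry":0.0,"rz":0.0,"claw":-1.0}])

```text
time: 6.08
tool_pos: [0.6284, 0.0463, 0.077]
tool_rot: [-3.138, -0.002, 1.566]
contact_force: [-4.1, 4.1, 1.2]
opening: 0.0172
grip_force: 25.0
```

```bash
python3 l.py
```

```text
0.017240637998886425 24.992686808109283 [-4.1275  4.1254  1.2013]
lever_grip 0.56 [0.6223 0.0452 0.089 ]
jar_label 0.83 [ 0.5906 -0.1099  0.082 ]
jar_label 0.57 [ 0.3534 -0.1851  0.082 ]
[0.6284 0.0463 0.077 ] 0.0845277832741656
39.9577928024817
5 [-0.0074  0.0065 -0.0014]
10 [-0.0157  0.0119 -0.0014]
15 [-0.0245  0.0165 -0.0015]
20 [-0.0336  0.0203 -0.0015]
25 [-0.043   0.0233 -0.0015]
30 [-0.0527  0.0255 -0.0016]
35 [-0.0625  0.0268 -0.0016]
40 [-0.0723  0.0273 -0.0016]
45 [-0.0822  0.0269 -0.0016]
50 [-0.092   0.0256 -0.0017]
55 [-0.1017  0.0235 -0.0017]
60 [-0.1111  0.0206 -0.0017]
65 [-0.1203  0.0168 -0.0017]
```

Request:
step_arm(steps=[{"x":-0.003,"y":0.003,"z":0.0,"rx":0.0,"ry":0.0,"rz":0.0,"claw":-1.0},{"x":-0.006,"y":0.005,"z":0.0,"rx":0.0,"ry":0.0,"rz":0.0,"claw":-1.0},{"x":-0.009,"y":0.007,"z":0.0,"rx":0.0,"ry":0.0,"rz":0.0,"claw":-1.0},{"x":-0.011,"y":0.0085,"z":0.0,"rx":0.0,"ry":0.0,"rz":0.0,"claw":-1.0},{"x":-0.011,"y":0.0085,"z":0.0,"rx":0.0,"ry":0.0,"rz":0.0,"claw":-1.0}])

```text
time: 6.65
tool_pos: [0.629, 0.0451, 0.0768]
tool_rot: [-3.126, -0.011, 1.568]
contact_force: [-22.5, 29.1, 13.7]
opening: 0.0177
grip_force: 25.0
```

Request:
step_arm(steps=[{"x":0.008,"y":-0.006,"z":0.0,"rx":0.0,"ry":0.0,"rz":0.0,"claw":-1.0},{"x":0.01,"y":-0.007,"z":0.0,"rx":0.0,"ry":0.0,"rz":0.0,"claw":0.2},{"x":0.01,"y":-0.007,"z":0.0,"rx":0.0,"ry":0.0,"rz":0.0,"claw":0.2},{"x":0.01,"y":-0.007,"z":0.0,"rx":0.0,"ry":0.0,"rz":0.0,"claw":0.2},{"x":0.01,"y":-0.007,"z":0.0,"rx":0.0,"ry":0.0,"rz":0.0,"claw":0.2},{"x":0.01,"y":-0.007,"z":-0.04,"rx":0.0,"ry":0.0,"rz":0.0,"claw":0.2},{"x":0.01,"y":-0.007,"z":-0.09,"rx":0.0,"ry":0.0,"rz":0.0,"claw":0.2},{"x":0.01,"y":-0.007,"z":-0.14,"rx":0.0,"ry":0.0,"rz":0.0,"claw":1.0},{"x":0.01,"y":-0.007,"z":-0.165,"rx":0.0,"ry":0.0,"rz":0.0,"claw":1.0},{"x":0.01,"y":-0.007,"z":-0.165,"rx":0.0,"ry":0.0,"rz":0.0,"claw":1.0}])

```text
time: 7.48
tool_pos: [0.6337, 0.0435, 0.2075]
tool_rot: [3.131, 0.001, 1.566]
contact_force: [0.5, 0.6, 0.1]
opening: 0.0705
grip_force: 0.0
```

```bash
cat > c.py <<'E'
from h import *
np.set_printoptions(precision=4,suppress=True)
for c in("top","scene"):
    im,d=read_camera(c); cv2.imwrite(f"pics/{c}1.png",im[150:330,300:560] if c=="top" else im[180:380,160:420]); W=cloud(c,d).reshape(-1,3)
    for n,(x,y,r,z0,z1) in dict(lid=(.555,-.12,.05,.122,.134),handle=(.63,.045,.03,.104,.115)).items():
        w=W[(np.hypot(W[:,0]-x,W[:,1]-y)<r)&(W[:,2]>z0)&(W[:,2]<z1)]
        if len(w)>3: print(c,n,len(w),w.min(0),w.max(0),"circ",cv2.minEnclosingCircle(w[:,:2].astype(np.float32)))
    for r in nets.landmark_of(c,"jar_label")[:3]: print(r["conf"],atz(c,r["pixel"],.082))
goto(.5558,-.120,.2,np.pi/2)
E
python3 c.py
```

```text
top lid 809 [ 0.5237 -0.1522  0.1221] [ 0.5858 -0.101   0.1314] circ ((0.5545648336410522, -0.12156127393245697), 0.0313735194504261)
0.95 [ 0.336  -0.1665  0.082 ]
scene lid 734 [ 0.5261 -0.1545  0.1223] [ 0.5877 -0.0925  0.1311] circ ((0.5573903322219849, -0.12343379110097885), 0.0324663370847702)
scene handle 59 [0.62   0.0316 0.1041] [0.6372 0.0494 0.1121] circ ((0.6288610696792603, 0.04062153398990631), 0.00995657779276371)
0.89 [ 0.5887 -0.1135  0.082 ]
0.89 [ 0.355  -0.1875  0.082 ]
shift [-0.2191 -0.0982  0.0001] turn [-0.0032 -0.0002 -0.0055]
```

Request:
step_arm(steps=[{"x":-0.05,"y":-0.023,"z":0.0,"rx":0.0,"ry":0.0,"rz":0.0,"claw":1.0},{"x":-0.1,"y":-0.045,"z":0.0,"rx":0.0,"ry":0.0,"rz":0.0,"claw":1.0},{"x":-0.15,"y":-0.067,"z":0.0,"rx":0.0,"ry":0.0,"rz":0.0,"claw":1.0},{"x":-0.2,"y":-0.09,"z":0.0,"rx":0.0,"ry":0.0,"rz":0.0,"claw":1.0},{"x":-0.221,"y":-0.098,"z":0.0,"rx":0.0,"ry":0.0,"rz":0.0,"claw":1.0},{"x":-0.221,"y":-0.098,"z":0.0,"rx":0.0,"ry":0.0,"rz":0.0,"claw":1.0},{"x":-0.221,"y":-0.098,"z":0.0,"rx":0.0,"ry":0.0,"rz":0.0,"claw":1.0},{"x":-0.221,"y":-0.098,"z":0.0,"rx":0.0,"ry":0.0,"rz":0.0,"claw":1.0}])

```text
time: 8.35
tool_pos: [0.5566, -0.1203, 0.2005]
tool_rot: [-3.14, -0.001, 1.567]
contact_force: [0.1, 0.5, -0.7]
opening: 0.0918
grip_force: 0.0
```

```bash
python3 -c "
from h import *
im,d=read_camera('scene'); cv2.imwrite('pics/s2.png',cv2.resize(im[160:400,140:460],None,fx=2,fy=2))
goto(.5562,-.1225,.1075,np.pi/2)"
```

```text
shift [-0.0035 -0.0007  0.1242] turn [-0.0014 -0.0012 -0.0034]
```

View pics/s2.png

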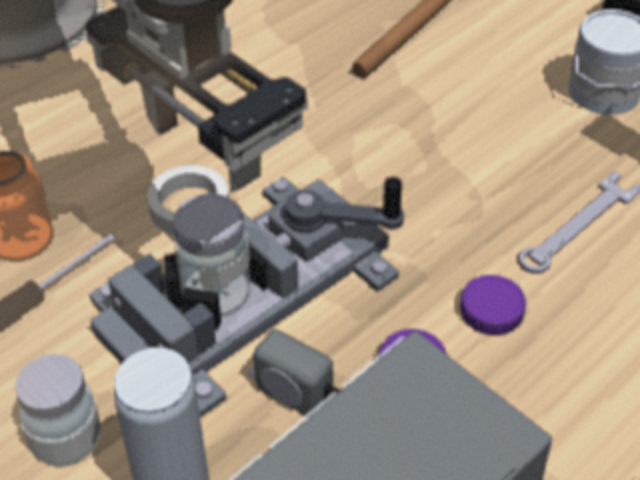

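The crop shows the lever swung over, with its handle at (393,197), the pad against the jar and the lid at (209,222). The open gripper is above the lid. Next I descend and grip the lid.

Request:
step_arm(steps=[{"x":-0.003,"y":-0.001,"z":0.04,"rx":0.0,"ry":0.0,"rz":0.0,"claw":1.0},{"x":-0.003,"y":-0.001,"z":0.075,"rx":0.0,"ry":0.0,"rz":0.0,"claw":1.0},{"x":-0.003,"y":-0.001,"z":0.1,"rx":0.0,"ry":0.0,"rz":0.0,"claw":1.0},{"x":-0.003,"y":-0.001,"z":0.115,"rx":0.0,"ry":0.0,"rz":0.0,"claw":1.0},{"x":-0.003,"y":-0.001,"z":0.124,"rx":0.0,"ry":0.0,"rz":0.0,"claw":1.0},{"x":-0.003,"y":-0.001,"z":0.124,"rx":0.0,"ry":0.0,"rz":0.0,"claw":1.0},{"x":-0.003,"y":-0.001,"z":0.124,"rx":0.0,"ry":0.0,"rz":0.0,"claw":1.0},{"x":-0.003,"y":-0.001,"z":0.124,"rx":0.0,"ry":0.0,"rz":0.0,"claw":0.3},{"x":-0.003,"y":-0.001,"z":0.124,"rx":0.0,"ry":0.0,"rz":0.0,"claw":0.3},{"x":-0.003,"y":-0.001,"z":0.124,"rx":0.0,"ry":0.0,"rz":0.0,"claw":0.3},{"x":-0.003,"y":-0.001,"z":0.124,"rx":0.0,"ry":0.0,"rz":0.0,"claw":0.3},{"x":-0.003,"y":-0.001,"z":0.124,"rx":0.0,"ry":0.0,"rz":0.0,"claw":0.3}], squeeze=10)

```text
time: 9.4
tool_pos: [0.556, -0.1234, 0.1089]
tool_rot: [3.141, 0.0, 1.567]
contact_force: [0.5, -0.7, 0.7]
opening: 0.0632
grip_force: 0.0
```

Request:
step_arm(steps=[{"x":0.0,"y":0.0,"z":0.0,"rx":0.0,"ry":0.0,"rz":0.0,"claw":0.0},{"x":0.0,"y":0.0,"z":0.0,"rx":0.0,"ry":0.0,"rz":0.0,"claw":0.0},{"x":0.0,"y":0.0,"z":0.0,"rx":0.0,"ry":0.0,"rz":0.0,"claw":0.0}], squeeze=10)

```text
time: 9.65
tool_pos: [0.5558, -0.1234, 0.1088]
tool_rot: [3.141, 0.0, 1.567]
contact_force: [-1.4, 0.4, 4.4]
opening: 0.0618
grip_force: 10.0
```

Request:
step_arm(steps=[{"x":0.0,"y":0.0,"z":0.0,"rx":0.0,"ry":0.0,"rz":0.0,"claw":-0.5},{"x":0.0,"y":0.0,"z":0.0,"rx":0.0,"ry":0.0,"rz":0.0,"claw":-0.5},{"x":0.0,"y":0.0,"z":0.0,"rx":0.0,"ry":0.0,"rz":-0.06,"claw":-0.5},{"x":0.0,"y":0.0,"z":0.0,"rx":0.0,"ry":0.0,"rz":-0.12,"claw":-0.5},{"x":0.0,"y":0.0,"z":0.0,"rx":0.0,"ry":0.0,"rz":-0.18,"claw":-0.5},{"x":0.0,"y":0.0,"z":0.0,"rx":0.0,"ry":0.0,"rz":-0.24,"claw":-0.5},{"x":0.0,"y":0.0,"z":0.0,"rx":0.0,"ry":0.0,"rz":-0.3,"claw":-0.5},{"x":0.0,"y":0.0,"z":0.0,"rx":0.0,"ry":0.0,"rz":-0.3,"claw":-0.5}], squeeze=55)

```text
time: 10.32
tool_pos: [0.5565, -0.1234, 0.109]
tool_rot: [3.14, 0.0, 1.805]
contact_force: [-0.9, 0.7, 5.3]
opening: 0.0611
grip_force: 55.0
```

```bash
cat > j.py <<'E'
from h import *
np.set_printoptions(precision=4,suppress=True)
s=robot.observe(); print(s["tool_pos"],s["tool_rot"],s["torque"],s["contact_force"],s["grip_force"],s["qpos"][5])
for c in("scene",):
    im,d=read_camera(c); cv2.imwrite(f"pics/j{s['time']:.2f}.png",cv2.resize(im[220:350,180:340],None,fx=4,fy=4))
    for r in nets.landmark_of(c,"jar_label")[:3]: print(c,r["conf"],atz(c,r["pixel"],.082))
E
python3 j.py
```

```text
[ 0.5565 -0.1234  0.109 ] [3.14   0.0005 1.8045] [-0.0481  0.2345 -0.0176] [-0.873   0.691   5.3097] 55.00080123078078 -0.5869558746267184
scene 0.76 [ 0.5925 -0.1113  0.082 ]
scene 0.58 [ 0.3584 -0.1895  0.082 ]
```

Request:
step_arm(steps=[{"x":0.0,"y":0.0,"z":0.0,"rx":0.0,"ry":0.0,"rz":-0.08,"claw":-0.5},{"x":0.0,"y":0.0,"z":0.0,"rx":0.0,"ry":0.0,"rz":-0.16,"claw":-0.5},{"x":0.0,"y":0.0,"z":0.0,"rx":0.0,"ry":0.0,"rz":-0.24,"claw":-0.5},{"x":0.0,"y":0.0,"z":0.0,"rx":0.0,"ry":0.0,"rz":-0.32,"claw":-0.5}], squeeze=60)

```text
time: 10.75
tool_pos: [0.557, -0.1234, 0.1097]
tool_rot: [3.139, 0.002, 2.056]
contact_force: [-1.0, 2.4, 9.6]
opening: 0.0613
grip_force: 60.0
```

```bash
python3 j.py; ls pics
```

```text
[ 0.557  -0.1234  0.1097] [3.1388 0.0018 2.0562] [ 0.2299  0.1745 -0.3048] [-0.9576  2.4338  9.5846] 60.00241884961724 -0.8387171509234331
scene 0.9 [ 0.347  -0.1803  0.082 ]
scene 0.57 [ 0.5839 -0.1146  0.082 ]
j10.32.png
j10.75.png
s2.png
scene0.png
scene1.png
top0.png
top1.png
```

```bash
python3 -c "
import cv2,numpy as np
a=cv2.imread('pics/scene0.png')[220:350,180:340];a=cv2.resize(a,None,fx=2.4,fy=2.4)
b=cv2.resize(cv2.imread('pics/j10.75.png'),(a.shape[1],a.shape[0]));cv2.imwrite('pics/cmp.png',np.hstack([a,b]))"
```

```text
(no output)
```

View pics/cmp.png

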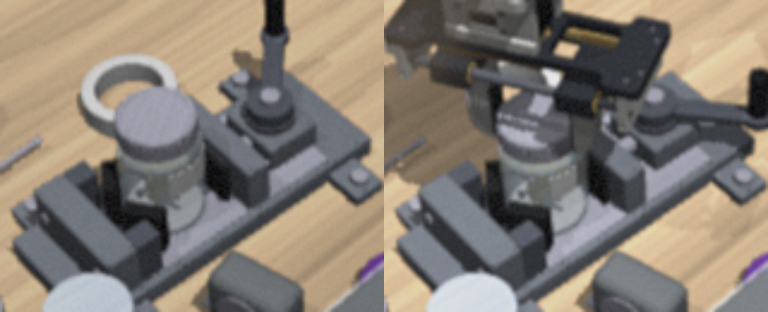

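Left is before, right is now: the label sits at the same place on the jar (about 176 px from the left of each half), so the jar is not twisting.

Request:
step_arm(steps=[{"x":0.0,"y":0.0,"z":0.0,"rx":0.0,"ry":0.0,"rz":-0.08,"claw":-0.5},{"x":0.0,"y":0.0,"z":0.0,"rx":0.0,"ry":0.0,"rz":-0.16,"claw":-0.5},{"x":0.0,"y":0.0,"z":0.0,"rx":0.0,"ry":0.0,"rz":-0.24,"claw":-0.5},{"x":0.0,"y":0.0,"z":0.0,"rx":0.0,"ry":0.0,"rz":-0.32,"claw":-0.5},{"x":0.0,"y":0.0,"z":0.0,"rx":0.0,"ry":0.0,"rz":-0.4,"claw":-0.5},{"x":0.0,"y":0.0,"z":0.0,"rx":0.0,"ry":0.0,"rz":-0.48,"claw":-0.5},{"x":0.0,"y":0.0,"z":0.0,"rx":0.0,"ry":0.0,"rz":-0.56,"claw":-0.5}], squeeze=60)

```text
time: 11.43
tool_pos: [0.5573, -0.1232, 0.1105]
tool_rot: [3.139, 0.004, 2.496]
contact_force: [0.3, 3.3, 13.9]
opening: 0.0613
grip_force: 60.0
```

```bash
python3 j.py
```

```text
[ 0.5573 -0.1232  0.1105] [3.1392 0.0037 2.4964] [ 0.4166  0.2948 -0.2525] [ 0.2642  3.2817 13.8628] 60.00359491445124 -1.2787228824023584
scene 0.96 [ 0.5917 -0.1139  0.082 ]
scene 0.87 [ 0.3534 -0.1846  0.082 ]
```

Request:
step_arm(steps=[{"x":0.0,"y":0.0,"z":0.0,"rx":0.0,"ry":0.0,"rz":-0.08,"claw":-0.5},{"x":0.0,"y":0.0,"z":0.0,"rx":0.0,"ry":0.0,"rz":-0.16,"claw":-0.5},{"x":0.0,"y":0.0,"z":0.0,"rx":0.0,"ry":0.0,"rz":-0.24,"claw":-0.5},{"x":0.0,"y":0.0,"z":0.0,"rx":0.0,"ry":0.0,"rz":-0.32,"claw":-0.5},{"x":0.0,"y":0.0,"z":0.0,"rx":0.0,"ry":0.0,"rz":-0.4,"claw":-0.5},{"x":0.0,"y":0.0,"z":0.0,"rx":0.0,"ry":0.0,"rz":-0.48,"claw":-0.5},{"x":0.0,"y":0.0,"z":0.0,"rx":0.0,"ry":0.0,"rz":-0.56,"claw":-0.5},{"x":0.0,"y":0.0,"z":0.0,"rx":0.0,"ry":0.0,"rz":-0.58,"claw":-0.5},{"x":0.0,"y":0.0,"z":0.0,"rx":0.0,"ry":0.0,"rz":-0.58,"claw":-0.5},{"x":0.0,"y":0.0,"z":0.0,"rx":0.0,"ry":0.0,"rz":-0.58,"claw":-0.5}], squeeze=60)

```text
time: 12.37
tool_pos: [0.5575, -0.1228, 0.1105]
tool_rot: [3.141, 0.005, 2.949]
contact_force: [-1.5, 4.2, 14.0]
opening: 0.0615
grip_force: 60.0
```

```bash
python3 j.py
```

```text
[ 0.5575 -0.1228  0.1105] [3.1406 0.0045 2.9492] [ 0.7062  0.2016 -0.1418] [-1.5473  4.1687 13.9892] 60.00436280854046 -1.7314111574182756
scene 0.97 [ 0.3544 -0.1885  0.082 ]
scene 0.96 [ 0.5914 -0.1151  0.082 ]
```

Request:
step_arm(steps=[{"x":0.0,"y":0.0,"z":-0.002,"rx":0.0,"ry":0.0,"rz":0.0,"claw":-0.5},{"x":0.0,"y":0.0,"z":-0.004,"rx":0.0,"ry":0.0,"rz":0.0,"claw":-0.5},{"x":0.0,"y":0.0,"z":-0.006,"rx":0.0,"ry":0.0,"rz":0.0,"claw":-0.5},{"x":0.0,"y":0.0,"z":-0.006,"rx":0.0,"ry":0.0,"rz":0.0,"claw":-0.5}])

```text
time: 12.8
tool_pos: [0.5562, -0.1232, 0.1127]
tool_rot: [3.141, 0.0, 2.949]
contact_force: [2.8, 1.8, -0.4]
opening: 0.0613
grip_force: 60.0
```

The upward force is gone and nothing is pulling back, so the lid is free. I lift it straight up.

Request:
step_arm(steps=[{"x":0.0,"y":0.0,"z":-0.006,"rx":0.0,"ry":0.0,"rz":0.0,"claw":-0.5},{"x":0.0,"y":0.0,"z":-0.012,"rx":0.0,"ry":0.0,"rz":0.0,"claw":-0.5},{"x":0.0,"y":0.0,"z":-0.018,"rx":0.0,"ry":0.0,"rz":0.0,"claw":-0.5},{"x":0.0,"y":0.0,"z":-0.025,"rx":0.0,"ry":0.0,"rz":0.0,"claw":-0.5},{"x":0.0,"y":0.0,"z":-0.035,"rx":0.0,"ry":0.0,"rz":0.0,"claw":-0.5},{"x":0.0,"y":0.0,"z":-0.045,"rx":0.0,"ry":0.0,"rz":0.0,"claw":-0.5},{"x":0.0,"y":0.0,"z":-0.052,"rx":0.0,"ry":0.0,"rz":0.0,"claw":-0.5},{"x":0.0,"y":0.0,"z":-0.052,"rx":0.0,"ry":0.0,"rz":0.0,"claw":-0.5},{"x":0.0,"y":0.0,"z":-0.052,"rx":0.0,"ry":0.0,"rz":0.0,"claw":-0.5},{"x":0.0,"y":0.0,"z":-0.052,"rx":0.0,"ry":0.0,"rz":0.0,"claw":-0.5},{"x":0.0,"y":0.0,"z":-0.052,"rx":0.0,"ry":0.0,"rz":0.0,"claw":-0.5}])

```text
time: 13.72
tool_pos: [0.5556, -0.1232, 0.1516]
tool_rot: [3.141, -0.001, 2.949]
contact_force: [-0.9, 0.6, -0.5]
opening: 0.0614
grip_force: 60.0
```

```bash
python3 j.py; ls -t pics|head -1; cp pics/$(ls -t pics|head -1) pics/last.png
```

```text
[ 0.5556 -0.1232  0.1516] [ 3.1414 -0.0008  2.9494] [0.0601 0.0495 0.0332] [-0.8706  0.5679 -0.4635] 59.999696826562285 -1.7315797344599855
scene 0.73 [ 0.5942 -0.1161  0.082 ]
scene 0.66 [ 0.3544 -0.1848  0.082 ]
j13.72.png
```

View pics/last.png

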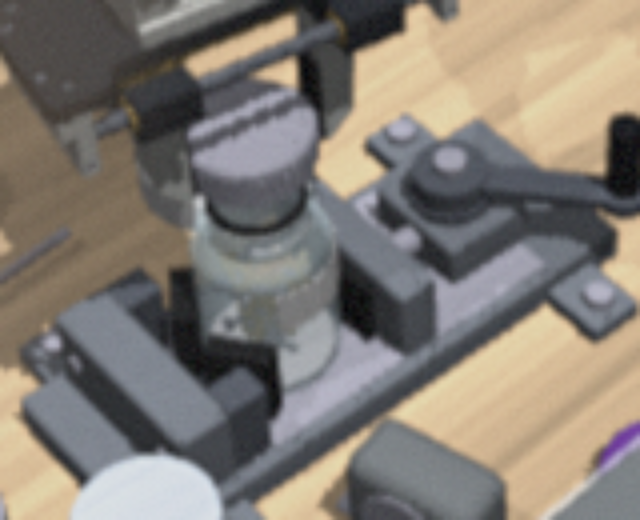

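The picture shows the lid held level at (255,150), above the open mouth with its dark seal ring at (258,215). The jar and lever are in place.

```bash
python3 -c "
from cell import robot
print(robot.hand_in())"
```

```text
the job is handed in; nothing more can be done
None
```

I swung the vise lever to its locked stop, unscrewed the lid about 79° counter-clockwise with no visible twist of the jar, and handed the job in at about 14 s with the lid held level roughly 25 mm above the rim; the hand-in call returned no verdict.

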